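# Adjust a bench balance: check weight on the pan, hold the recessed key down

### The arm

A 6-joint arm with a two-finger parallel gripper is mounted at the origin on a cart in front of the work surface, level with it; the furniture and walls round the work are solid. World frame = base frame: x ahead of the robot, y to its left, z up, the work surface at z = 0. Lengths are in m, angles in degrees, forces in N, time in s.
With the tool pointing down it reaches from about 0.3 to 0.825 m from the base axis. Payload 5.4 kg.
Tool frame: the origin (TCP) lies midway between the tips of the shut fingers; the grasp point (between the pads) lies 19 mm behind it; z points along the fingers, y is the line along which they close (so a half turn about z gives the same grasp; the last joint's range is limited). The gripper opens to 92 mm and grips with 3 to 60 N. Pads are 20 mm wide; open, the fingers measure 128 mm over their backs; the gripper's body (75 mm by 189 mm) begins 69 mm behind the grasp point.
Start: joints at [53.967, 9.076, 91.501, -0, 79.423, -12.038], TCP at [0.234, 0.525, 0.215] pointing down, gripper open.
Joint ranges: [-166.64, 166.64], [-54.1, 131.32], [10.49, 154.53], [-73.88, 253.88], [9.74, 151.15], [-171.62, 171.62]. Speed limits (degrees/s): [147.25, 147.25, 180, 180, 180, 180].

### API

Orientations are given as a 3x3 rotation matrix whose columns are the frame's x, y, z axes.
In Python, from station import manip, imaging gives the robot as it stands (manip), with the cameras (imaging).
- The arm moves only by the tool jog_arm, called after "Request:" by a JSON object that holds its "api" and its "payload", one argument or row to a line. Schema: {"type":"object","properties":{"offsets":{"type":"array","items":{"type":"number"},"minItems":7,"maxItems":84},"only":{"type":"string"},"quiet":{"type":"boolean"},"lines":{"type":"string"}},"required":["offsets"],"additionalProperties":false}. offsets is one flat list of numbers that holds 1 to 12 rows one after another, with no inner brackets; each row has 7 numbers: dx, dy, dz in m, then a rotation vector rx, ry, rz in degrees, then the finger opening in m; each row shifts and turns the commanded pose from where the row before left it, along the tool's axes as they then stand; what a row does not reach is not made up. A row lasts 1/8 s, in which the tool goes at most 0.0625 m and 10.7 degrees, less where a joint would pass 70% of its speed; a pose out of reach is approached as far as the arm can. The fingers move at their own pace and stop on an object; the grip force is fixed at half the most. Time passes only in rows, so rows that do not move let the fingers close. The tool returns the time, the measured TCP pose, the force, the opening and the grip force at its end. only (a regular expression) keeps the lines of the reply that match it, lines (a string "A,B") keeps lines A to B, and quiet returns only ok. Input that does not fit is refused with a message, and nothing moves.
- manip.observe(): the state, without advancing time (a new reading comes with each control period).
- imaging.capture(name): name is "scene" or "top" or "wrist"; returns the picture (420x560x3 uint8, blue, green, red); there is no depth.
- imaging.camera_model(name): a dict with "fovy" (degrees; the focal length in pixels is half the picture's height over the tangent of half this angle, whatever the lens; pixels are square), "cx", "cy" (the principal point, pixels), "rvec" (rotation vector, rad) and "tvec" (3), from world to camera coordinates, as OpenCV has them. Camera axes: x right, y down, z forward; pixel columns grow to the right and rows downward; lengths in m; the calibration is good to about 2 mm. The wrist camera is an equidistant fisheye: a pixel r from the principal point sees the ray r / f radians off the axis. A picture is of the moment at which its call begins: read the wrist's pose just before it. camera_model takes no time and is no camera call; for the wrist camera it gives the pose at the moment of the call.
- manip.hand_in(): hands the job in; it is judged then, once.
The state is a dict: "time_s": time; "joints": joint angles; "joint_vel": joint speeds; "effort": joint torques, N m; "tool_pos": TCP position; "orientation": TCP orientation; "wrist_force": force on the tool from outside, world axes, zero at the start; "ft_torque": the same for the moment, N m; "finger_gap": finger opening in m; "gripper_force": force on a finger pad.
Only numpy, scipy, OpenCV 4.12 (cv2) and the standard library are available. Lean on these libraries where they do the work, as an engineer would, in place of code of your own. Each camera call takes 0.05 s, during which the arm holds its last target. There are 200 camera calls.

### The job

Adjust the bench balance with its own check weight. Take the steel weight out of its case and set it down gently, upright, in the middle of the balance's small round pan, and leave it standing there by itself. Then take the red pencil out of the wooden block and with its blunt lower end reach down through the orange-ringed hole in the balance's front panel and press the recessed red key all the way down; finish while still gripping the pencil and holding the key down with it. Do not press the key before the weight stands on the pan, and leave everything else on the table where it is.

Things in the scene. Friction and masses are not known exactly. Their poses are not given: they have to be found in the camera images.
- balance: Bench balance, white housing 206 (x) by 150 (y) mm with a dark grey front panel whose deck is 42 mm above the table; it stands firm and does not slide. Origin: centre of its underside, on the table. Its x axis points from the front (panel with display and keys) to the back (pan), z up. Front and side rims stand 45 mm high, the rear housing 49 mm.
- pan: The balance's round steel pan, 50 mm across, 4 mm thick, raised on a 16 mm stem; it does not move. Origin: centre of its flat upper face, 66 mm above the table, 45 mm behind the balance's origin along its x axis.
- port (a point): Centre of the mouth of the round hole in the front panel, level with the top of its raised orange ring, 43.5 mm above the table (52 mm in front of the balance's origin and 44 mm to the right of it: balance frame -52, -44). The ring is 20 mm across outside, 14 mm inside, 1.5 mm high; the hole below it is vertical, 13 mm wide, with upright walls. Too narrow for a gripper finger.
- cal_key_top (a point): Centre of the top face of the recessed red key, 11 mm across, standing in the hole; 13.5 mm below the port point when not pressed. Moves down with the key.
- cal_key (a joint): Travel of the recessed red key straight down, in metres: 0 up, 0.004 fully down. A spring pushes it back: it starts to move at 1.5 N and needs 4.5 N to be fully down against its stop.
- weight: Steel check weight, 200 g, standing upright, turned shape: body 32 mm across and 30 mm high, then a 13 mm neck (33 to 36 mm above the foot), then a knob 20 mm across (full width from 39 to 50 mm), total height 53 mm. Origin: centre of its flat underside, z up along its axis. It stands in the recess of the case.
- weight_case: Black open case, 62 by 62 mm and 25 mm high, with a blue insert; fixed to the table. The round vertical recess in its middle is 34 mm wide, with its floor 9 mm above the table and 14 mm below the insert's top (23 mm). The lid lies folded back beside it: 62 by 62 mm, 30 mm high, centred 65.5 mm from the origin along the case's x axis. Origin: under the middle of the recess, on the table.
- block: Brown wooden pencil block, 70 (x) by 44 (y) mm and 44 mm high, on a dark foot plate 76 by 50 mm; fixed to the table. The pencil stands in the middle hole, 9.5 mm wide, straight down to 6 mm above the table. Two empty holes 21 mm either side along x. Origin: centre of its underside.
- pencil: Red six-sided pencil, 7 mm thick, 142 mm long, 12 g, standing point up, blunt end down, in the middle hole of the block; its full thickness reaches 120 mm up from the blunt end. Its y axis runs along it from the blunt end to the point (upward at the start). Origin: half way along, on its surface, 3.65 mm off its centre line.
- pencil_foot (a point): Centre of the pencil's blunt lower end, on its centre line, about 6 mm above the table at the start.
- petri: Bystander: clear flat dish 90 mm across, 12 mm high. Origin under its centre.
- coverslips: Bystander: small clear box 30 by 29 by 12 mm. Origin under its centre.
- reagent_a: Bystander: brown dropper bottle with a black cap, 33 mm across, 95 mm high. Origin under its centre.
- reagent_b: Bystander: brown dropper bottle with a red dropper cap, 33 mm across, 95 mm high. Origin under its centre.
- notebook: Bystander: red notebook 148 by 109 by 15 mm. Origin under its centre.

How it is judged (in metres and radians):
On the way, in this order (a step that is already met when the one before it is completed fails the run):
1. the weight stands upright by itself on the middle of the pan (horizontal distance between weight and pan below 0.01 m and z of weight in the frame of pan between -0.003 and 0.003 m and angle between weight's own z axis and vertical below 0.06 rad and contact force between weight and pan above 1.4 N and contact force between each of the fingers, the arm and weight below 0.05 N and linear speed of weight below 0.02 m/s), for 0.3 s.
2. the pencil is gripped and drawn out of the block (contact force between the fingers and pencil above 1 N and z of pencil_foot in the frame of block above 0.046 m), for 0.1 s.
At the end, for the whole second after the job is handed in: The weight stands upright and at rest on the pan, its axis within 10 mm of the pan's centre, touched by nothing of the robot, while the fingers grip the pencil and its blunt end, inside the hole, keeps the red key at least 3 of its 4 mm down (all of step 1 and value of joint cal_key above 0.003 m and contact force between the fingers and pencil above 1 N and distance between pencil_foot and cal_key_top below 0.007 m and contact force between pencil and balance above 1.5 N); the arm keeps its last pose, push and grip.
It fails at once if the red key is pressed more than 1.5 mm while the weight is not standing on the pan (value of joint cal_key above 0.0015 m and distance between weight and pan above 0.015 m).
It fails at once if the weight is dropped or slammed on to the pan (over 0.25 m/s within 10 mm of its place) (distance between weight and pan below 0.01 m and linear speed of weight above 0.25 m/s).
It fails at once if something else on the table is shifted by more than 20 mm (distance of any of petri, coverslips, reagent_a, reagent_b, notebook from where it was at the start of the episode above 0.02 m).
It also fails if it takes over 54 s, if anything falls off the work surface, if the arm or the gripper's body presses on something with over 40 N, if the wrist force passes 120 N, or if a joint passes its speed limit or range.

## Working session

There is one attempt and no reset: what is moved stays moved. The work goes in short steps, Python scripts to look and compute and a tool call to move; the robot and the scene stay as the last step left them, time stands still between calls to the robot, and variables do not carry over. Pictures are saved under pics/ and viewed, at most 10 in all, crops included, and the job is handed in when it is done.

```bash
ls; mkdir -p pics
```

Run:
```python
from station import manip, imaging
import cv2
for n in("scene","top"):
    cv2.imwrite(f"pics/{n}0.png",imaging.capture(n)); c=imaging.camera_model(n);print(n,c)
s=manip.observe();print(s["time_s"],s["tool_pos"],s["orientation"],s["finger_gap"],s["wrist_force"])
```

```text
pics
station.py
scene {'fovy': 53.299005908090436, 'cx': 278.16180329123154, 'cy': 214.6914312655683, 'rvec': array([ 1.84379451, -1.14919964,  0.66180189]), 'tvec': array([-0.06023898,  0.34996374,  0.6380138 ])}
top {'fovy': 55.124192961498515, 'cx': 285.29267320136614, 'cy': 209.67182130199203, 'rvec': array([ 2.17318717, -2.13648985,  0.15825604]), 'tvec': array([0.1669316 , 0.51052645, 1.18390943])}
0.1 [0.23351701 0.52482142 0.21369929] [[-9.13572833e-01  4.06673900e-01 -1.00894706e-03]
 [ 4.06675001e-01  9.13571818e-01 -1.40605455e-03]
 [ 3.49939906e-04 -1.69484679e-03 -9.99998503e-01]] 0.09204695599643972 [0.33482659 0.2869479  0.6953229 ]
```

View pics/top0.png

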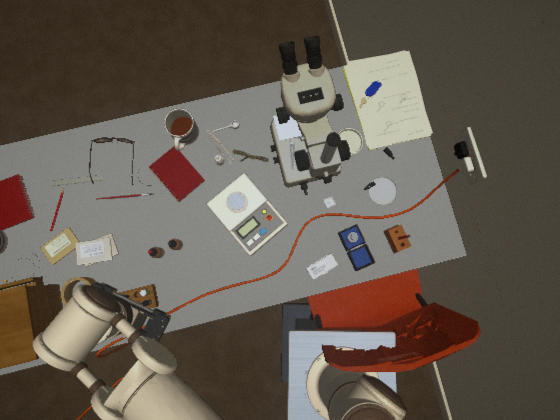

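View pics/scene0.png

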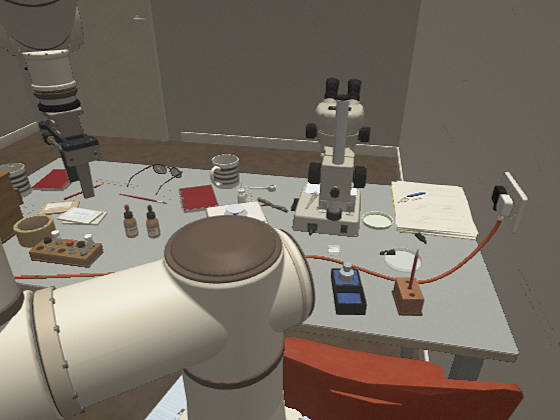

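The top view shows the balance at about (247,214), its pan at (236,201), the case with the weight at (351,240) and the block at (398,238). The scene view shows the weight's knob at (347,268) and the pencil at (413,270). Next I'll enlarge the top view and cast rays.

Create h.py:
```python
import numpy as np, cv2
from station import manip, imaging
def ray(c,uv,fish=False):
    f=210/np.tan(np.radians(c["fovy"])/2); R=cv2.Rodrigues(np.array(c["rvec"]))[0]
    d=(np.array(uv,float)-[c["cx"],c["cy"]])/f
    if fish:
        r=np.hypot(*d); v=np.r_[d*np.sin(r)/max(r,1e-9),np.cos(r)]
    else: v=np.r_[d,1]
    return -R.T@np.array(c["tvec"]), R.T@v
def cast(c,uv,z,fish=False):
    o,v=ray(c,uv,fish); return o+v*(z-o[2])/v[2]
def proj(c,p,fish=False):
    f=210/np.tan(np.radians(c["fovy"])/2)
    q=cv2.Rodrigues(np.array(c["rvec"]))[0]@np.array(p)+c["tvec"]
    t=q[:2]/q[2]
    if fish:
        r=np.hypot(*q[:2]); t=q[:2]/r*np.arctan2(r,q[2])
    return t*f+[c["cx"],c["cy"]]
```

Run:
```python
from h import *
im=cv2.imread("pics/top0.png"); c=imaging.camera_model("top")
cv2.imwrite("pics/topz.png",cv2.resize(im[165:285,200:420],None,fx=3.6,fy=3.6,interpolation=cv2.INTER_CUBIC)[:, :792])
for n,uv,z in(("pan",(236,201),.066),("port",(266,212),.0435),("weight",(351,237),.06),("lid",(358,258),.03),("block",(398,238),.044)): print(n,cast(c,uv,z).round(3))
print(ray(c,(0,0))[0], ray(imaging.camera_model("scene"),(0,0))[0])
```

```text
pan [0.526 0.322 0.066]
port [0.498 0.233 0.044]
weight [ 0.426 -0.019  0.06 ]
lid [ 0.366 -0.044  0.03 ]
block [ 0.427 -0.162  0.044]
[0.34120536 0.18593093 1.24062628] [-0.31013612 -0.21724052  0.62432933]
```

View pics/topz.png

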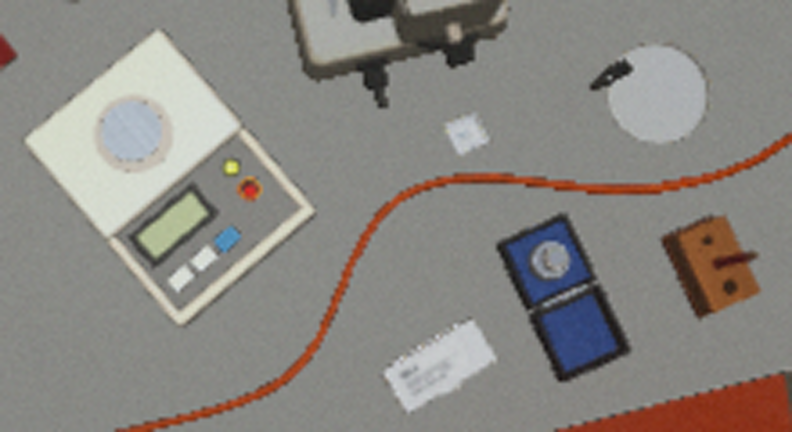

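The zoomed view puts the weight's knob at (551,260), the pan at (132,132), the orange ring at (249,188) and the pencil base at about (715,263). I'll move over the middle of the work and measure with the wrist camera.

Request:
{"api": "jog_arm", "payload": {
  "offsets": [-0.048, -0.029, -0.015, 0, 0, 0, 0.092, -0.048, -0.029, -0.015, 0, 0, 0, 0.092, -0.048, -0.029, -0.015, 0, 0, 0, 0.092, -0.048, -0.029, -0.015, 0, 0, 0, 0.092, -0.048, -0.029, -0.015, 0, 0, 0, 0.092, -0.048, -0.029, -0.015, 0, 0, 0, 0.092, -0.048, -0.029, -0.015, 0, 0, 0, 0.092, 0, 0, 0, 0, 0, 0, 0.092, 0, 0, 0, 0, 0, 0, 0.092]
}}

```text
time_s: 1.23
tool_pos: [0.4577, 0.2035, 0.3189]
orientation: [[-0.913, 0.407, -0.001], [0.407, 0.913, 0.0], [0.001, -0.0, -1.0]]
wrist_force: [-0.1, -0.0, -0.3]
finger_gap: 0.0922
gripper_force: 0.0
```

Run:
```python
from h import *
s=manip.observe();print(s["tool_pos"],s["joints"],s["time_s"])
c=imaging.camera_model("wrist");cv2.imwrite("pics/w1.png",imaging.capture("wrist"))
np.save("w1.npy",c,allow_pickle=True)
print(c,ray(c,(c["cx"],c["cy"]),True))
for p in([.526,.322,.066],[.426,-.019,.06],[.427,-.162,.044],[.498,.233,.0435]):print(proj(c,p,True))
```

```text
[0.45767399 0.2035493  0.31892574] [ 1.01053783e+01 -4.89485067e+00  9.41855209e+01  3.35335016e-02
  9.07898492e+01 -5.58854552e+01] 1.225
{'fovy': 65.70646984690485, 'cx': 282.68426365731415, 'cy': 204.5859705240162, 'rvec': array([-2.44362097, -1.58705912, -0.20856081]), 'tvec': array([-0.37274739, -0.37994883,  0.40402582])} (array([0.39119696, 0.23425227, 0.48849709]), array([ 0.23675819, -0.10621524, -0.96574525]))
[381.58744642 186.20565281]
[136.41765397 217.36788681]
[ 80.08318595 246.51347434]
[313.03460978 189.8177252 ]
```

View pics/w1.png

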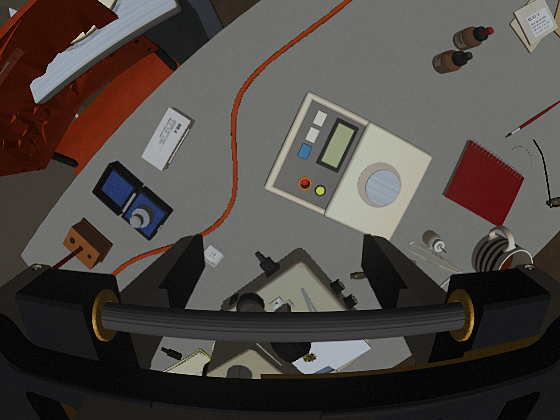

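The wrist view shows the pan at (382,186), the orange ring at (305,183), the weight's knob at (139,217), and the block at (88,245) with the pencil leaning out to lower left by perspective. Now I'll segment these.

Run:
```python
from h import *
im=cv2.imread("pics/w1.png"); c=np.load("w1.npy",allow_pickle=True).item(); hsv=cv2.cvtColor(im,cv2.COLOR_BGR2HSV)
def comps(m,box,amin=10):
    x0,y0,x1,y1=box; k=np.zeros_like(m);k[y0:y1,x0:x1]=m[y0:y1,x0:x1]
    n,l,st,ce=cv2.connectedComponentsWithStats(k)
    return [(st[i].tolist(),ce[i].round(2)) for i in range(1,n) if st[i,4]>=amin]
H,S,V=cv2.split(hsv)
pan=((H>95)&(H<130)&(S>20)&(V>120)).astype(np.uint8)
for st,ce in comps(pan,(350,155,415,220),50): print("pan",st,ce,cast(c,ce,.066,True).round(4))
ring=(((H<20)|(H>170))&(S>130)&(V>80)).astype(np.uint8)
for st,ce in comps(ring,(290,170,318,197)): print("ring",st,ce,cast(c,ce,.0435,True).round(4))
# white housing
w=((S<50)&(V>150)).astype(np.uint8);
knob=((S<70)&(V>110)).astype(np.uint8)
for st,ce in comps(knob,(125,200,158,235)): print("knob",st,ce,cast(c,ce,.06,True).round(4))
wood=((H<20)&(S>90)&(V>40)).astype(np.uint8)
for st,ce in comps(wood,(55,210,125,280),30): print("wood",st,ce)
hs=cv2.hconcat([cv2.resize(im[195:275,50:180],None,fx=3,fy=3,interpolation=2),cv2.resize(im[140:220,285:415],None,fx=3,fy=3,interpolation=2)])
cv2.imwrite("pics/w1z.png",hs)
t=imaging.camera_model("top"); it=cv2.imread("pics/top0.png"); H,S,V=cv2.split(cv2.cvtColor(it,cv2.COLOR_BGR2HSV))
for st,ce in comps(((H>95)&(H<130)&(S>20)&(V>120)).astype(np.uint8),(222,185,252,215),30): print("tpan",st,ce,cast(t,ce,.066).round(4))
for st,ce in comps((((H<20)|(H>170))&(S>130)&(V>80)).astype(np.uint8),(260,205,280,225),8): print("tring",st,ce,cast(t,ce,.0435).round(4))
for st,ce in comps(((S<70)&(V>110)).astype(np.uint8),(343,228,362,245),8): print("tknob",st,ce,cast(t,ce,.06).round(4))
```

```text
pan [366, 170, 34, 35, 903] [382.39 187.01] [0.5275 0.3227 0.066 ]
ring [298, 177, 14, 14, 112] [304.46 182.73] [0.4838 0.2259 0.0435]
knob [125, 200, 7, 10, 23] [127.52 203.83] [ 0.402  -0.0219  0.06  ]
knob [132, 209, 17, 19, 130] [142.42 216.15] [ 0.4284 -0.0087  0.06  ]
knob [130, 216, 11, 12, 91] [134.76 221.44] [ 0.4303 -0.025   0.06  ]
knob [125, 222, 15, 13, 36] [131.36 229.44] [ 0.4389 -0.0374  0.06  ]
wood [63, 219, 49, 51, 1193] [ 86.05 244.4 ]
wood [55, 254, 15, 15, 43] [ 61.49 261.98]
wood [111, 263, 14, 13, 69] [118.26 269.59]
tpan [229, 194, 15, 15, 187] [236. 201.] [0.5265 0.3218 0.066 ]
tring [266, 214, 7, 7, 30] [268.8  216.93] [0.4835 0.2247 0.0435]
tknob [348, 232, 10, 10, 81] [352.67 236.69] [ 0.4274 -0.0236  0.06  ]
```

View pics/w1z.png

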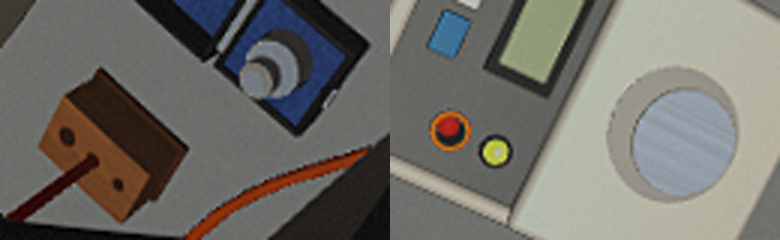

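Pan to ring measures 106.2 mm against the nominal 106.5 mm, and the top and wrist cameras agree to about 1 mm. The knob top is at about (.430,-.024). I'll hover over the weight and refine.

Request:
{"api": "jog_arm", "payload": {
  "offsets": [-0.0133, -0.0439, 0.0238, 0, 0, 0, 0.092, -0.0133, -0.0439, 0.0238, 0, 0, 0, 0.092, -0.0133, -0.0439, 0.0238, 0, 0, 0, 0.092, -0.0133, -0.0439, 0.0238, 0, 0, 0, 0.092, -0.0133, -0.0439, 0.0238, 0, 0, 0, 0.092, 0, 0, 0, 0, 0, 0, 0.092, 0, 0, 0, 0, 0, 0, 0.092]
}}

```text
time_s: 2.15
tool_pos: [0.4298, -0.023, 0.2008]
orientation: [[-0.914, 0.405, 0.0], [0.405, 0.914, 0.001], [0.0, 0.001, -1.0]]
wrist_force: [-0.5, 0.1, 0.5]
finger_gap: 0.092
gripper_force: 0.0
```

Run:
```python
from h import *
s=manip.observe();print(s["tool_pos"],s["joints"],s["time_s"])
c=imaging.camera_model("wrist");im=imaging.capture("wrist");cv2.imwrite("pics/w2.png",im)
np.save("w2.npy",c,allow_pickle=True)
for p in([.429,-.024,.062],[.427,-.162,.044]):print(proj(c,p,True))
```

```text
[ 0.42982308 -0.02297683  0.20079975] [-1.92638750e+01 -1.28097280e+01  1.14421176e+02  3.93299743e-02
  7.83891308e+01 -8.53614886e+01] 2.15
[280.46537276 194.53111338]
[167.57159907 238.2230644 ]
```

View pics/w2.png

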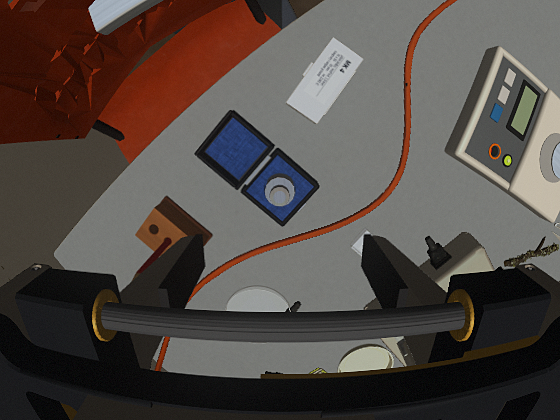

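The knob top sits at about (281,193) against the predicted (280.5,194.5), and the pencil block at (170,235) is partly behind the left finger. I'll refine the knob with a mask.

Run:
```python
from h import *
im=cv2.imread("pics/w2.png"); c=np.load("w2.npy",allow_pickle=True).item()
H,S,V=cv2.split(cv2.cvtColor(im,cv2.COLOR_BGR2HSV))
blue=((H>100)&(H<130)&(S>100)).astype(np.uint8)
k=np.zeros_like(blue);k[145:230,240:325]=blue[145:230,240:325]
cs=max(cv2.findContours(k,cv2.RETR_EXTERNAL,cv2.CHAIN_APPROX_NONE)[0],key=cv2.contourArea)
pts=cv2.boxPoints(cv2.minAreaRect(cs));w=np.array([cast(c,p,.023,True) for p in pts])
print("insert",w.round(4).tolist(),w.mean(0).round(4),np.linalg.norm(np.diff(w,axis=0),axis=1))
n=((S<90)&(V>60)).astype(np.uint8);k=np.zeros_like(n);k[172:212,262:300]=n[172:212,262:300]
n,l,st,ce=cv2.connectedComponentsWithStats(k)
for i in range(1,n):
  if st[i,4]>20: print(st[i],ce[i],cast(c,ce[i],.062,True).round(4),cast(c,ce[i],.04,True).round(4))
g=cv2.resize(im[165:220,250:312],None,fx=6,fy=6,interpolation=2)
g2=cv2.resize(im[190:250,120:215],None,fx=4,fy=4,interpolation=2)
o=np.zeros((340,790,3),np.uint8);o[:330,:372]=g;o[:240,380:760]=g2;cv2.imwrite("pics/w2z.png",o)
```

```text
insert [[0.4174, -0.0616, 0.023], [0.3951, -0.0131, 0.023], [0.4434, 0.0092, 0.023], [0.4676, -0.0398, 0.023]] [ 0.4309 -0.0263  0.023 ] [0.05338569 0.05320658 0.0546316 ]
[264 177  31  30 675] [279.3437037  191.41777778] [ 0.4257 -0.0237  0.062 ] [ 0.4302 -0.026   0.04  ]
```

View pics/w2z.png

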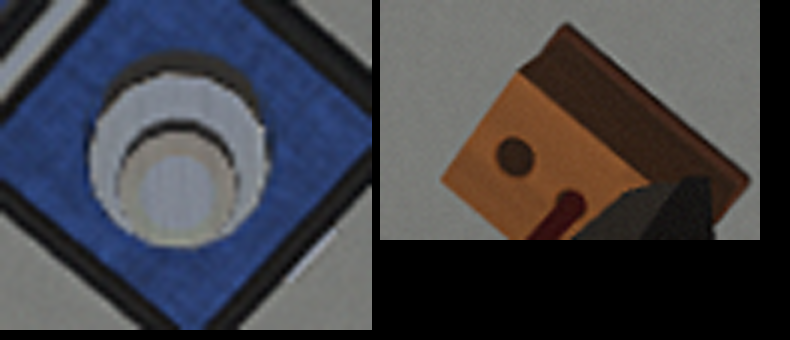

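The insert centre is at (.431,-.026) with its side about 54 mm, and the knob top agrees at (.431,-.025). Descending to TCP z = 0.042 for the knob grip.

Request:
{"api": "jog_arm", "payload": {
  "offsets": [-0.002, -0.0018, 0.04, 0, 0, 0, 0.092, 0, 0, 0.04, 0, 0, 0, 0.092, 0, 0, 0.04, 0, 0, 0, 0.08, 0, 0, 0.025, 0, 0, 0, 0.06, 0, 0, 0.0138, 0, 0, 0, 0.05, 0, 0, 0, 0, 0, 0, 0.05, 0, 0, 0, 0, 0, 0, 0.04, 0, 0, 0, 0, 0, 0, 0.03, 0, 0, 0, 0, 0, 0, 0.024, 0, 0, 0, 0, 0, 0, 0.022]
}}

```text
time_s: 3.45
tool_pos: [0.431, -0.027, 0.0421]
orientation: [[-0.914, 0.407, 0.001], [0.407, 0.914, -0.0], [-0.001, 0.0, -1.0]]
wrist_force: [-0.4, 0.1, -0.1]
finger_gap: 0.0223
gripper_force: 0.0
```

Request:
{"api": "jog_arm", "payload": {
  "offsets": [0, 0, 0, 0, 0, 0, 0.018, 0, 0, 0, 0, 0, 0, 0, 0, 0, 0, 0, 0, 0, 0, 0, 0, 0, 0, 0, 0, 0]
}}

```text
time_s: 3.95
tool_pos: [0.431, -0.027, 0.042]
orientation: [[-0.914, 0.407, 0.0], [0.407, 0.914, -0.0], [-0.0, -0.0, -1.0]]
wrist_force: [-0.2, -1.1, 1.9]
finger_gap: 0.0183
gripper_force: 30.0
```

Request:
{"api": "jog_arm", "payload": {
  "offsets": [0, 0, -0.01, 0, 0, 0, 0, 0, 0, -0.02, 0, 0, 0, 0, 0, 0, -0.03, 0, 0, 0, 0, 0, 0, -0.04, 0, 0, 0, 0, 0, 0, -0.04, 0, 0, 0, 0, 0, 0, 0, 0, 0, 0, 0, 0, 0, 0, 0, 0, 0, 0]
}}

```text
time_s: 4.82
tool_pos: [0.4299, -0.0264, 0.1804]
orientation: [[-0.914, 0.407, -0.002], [0.407, 0.914, 0.001], [0.002, -0.0, -1.0]]
wrist_force: [-0.3, 0.7, -2.1]
finger_gap: 0.0182
gripper_force: 30.0
```

Run:
```python
from h import *
c=imaging.camera_model("wrist");s=manip.observe();im=imaging.capture("wrist");cv2.imwrite("pics/w3.png",im);np.save("w3.npy",c,allow_pickle=True)
T=np.array(s["tool_pos"]);print(T,s["wrist_force"],s["finger_gap"])
# foot pose assumed: tcp at z .033 above foot
print(proj(c,T+[0,0,.02],True),proj(c,T-[0,0,.003],True))
z=cv2.resize(im[120:320,180:380],None,fx=2.5,fy=2.5,interpolation=2)
cv2.imwrite("pics/w3z.png",z)
```

```text
[ 0.4298863  -0.02641046  0.18036772] [-0.27563498  0.72723378 -2.08880903] 0.01815263218953011
[280.96327659 267.21318321] [281.17968284 249.69899976]
```

View pics/w3z.png

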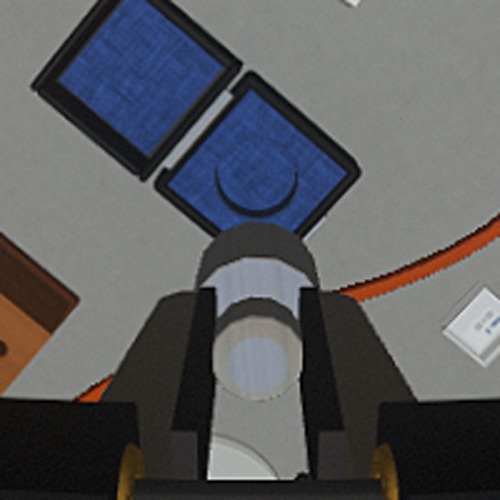

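The weight hangs upright, with its knob top at zoomed (257,364), i.e. pixel (283,266) against the predicted (281,267). Carrying it to the pan now, curving away from the microscope.

Request:
{"api": "jog_arm", "payload": {
  "offsets": [0.025, 0.015, 0, 0, 0, 0, 0, 0.028, 0.03, 0, 0, 0, 0, 0, 0, 0.045, 0, 0, 0, 0, 0, 0, 0.045, 0, 0, 0, 0, 0, 0, 0.045, 0, 0, 0, 0, 0, 0, 0.045, 0, 0, 0, 0, 0, 0, 0.045, 0, 0, 0, 0, 0, 0, 0.045, 0, 0, 0, 0, 0, 0, 0.03, 0, 0, 0, 0, 0, 0, 0.0129, 0, 0, 0, 0, 0, 0, 0, 0, 0, 0, 0, 0, 0, 0, 0, 0, 0, 0, 0]
}}

```text
time_s: 6.38
tool_pos: [0.5275, 0.3206, 0.1812]
orientation: [[-0.913, 0.407, -0.001], [0.407, 0.913, -0.001], [0.001, -0.001, -1.0]]
wrist_force: [-0.4, -0.1, -2.5]
finger_gap: 0.0187
gripper_force: 30.0
```

Run:
```python
from h import *
c=imaging.camera_model("wrist");s=manip.observe();im=imaging.capture("wrist");cv2.imwrite("pics/w4.png",im);np.save("w4.npy",c,allow_pickle=True)
T=np.array(s["tool_pos"]);R=np.array(s["orientation"]);print(T,R.T@(np.array([.527,.3222,.099])-T))
H,S,V=cv2.split(cv2.cvtColor(im,cv2.COLOR_BGR2HSV))
m=(((H<20)|(H>170))&(S>130)&(V>80)).astype(np.uint8)
n,l,st,ce=cv2.connectedComponentsWithStats(m)
q=proj(c,[.4836,.2255,.0435],True);print(q)
for i in range(1,n):
  if st[i,4]>40 and np.hypot(*(ce[i]-q))<40: print(st[i],ce[i],cast(c,ce[i],.0435,True).round(4))
```

```text
[0.52746441 0.32059752 0.18124035] [0.001012   0.00137881 0.08223949]
[177.94077193 194.1840993 ]
[171 186  18  19 170] [180.21764706 194.48235294] [0.4849 0.2276 0.0435]
```

View pics/w4.png

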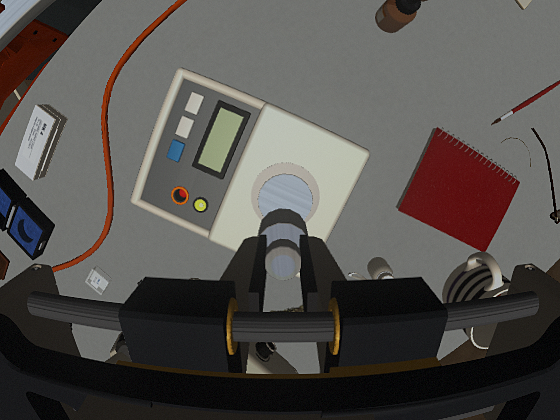

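The weight hangs over the pan (pan about (285,193), ring (180,194)), and positions agree within 2 mm. Lowering it.

Request:
{"api": "jog_arm", "payload": {
  "offsets": [0.001, 0.002, 0.03, 0, 0, 0, 0, 0, 0, 0.025, 0, 0, 0, 0, 0, 0, 0.015, 0, 0, 0, 0, 0, 0, 0.007, 0, 0, 0, 0, 0, 0, 0.002, 0, 0, 0, 0, 0, 0, 0, 0, 0, 0, 0, 0, 0, 0, 0, 0, 0, 0]
}}

```text
time_s: 7.3
tool_pos: [0.5284, 0.3241, 0.1037]
orientation: [[-0.914, 0.407, 0.001], [0.407, 0.914, 0.001], [-0.001, 0.001, -1.0]]
wrist_force: [0.2, -0.7, -2.3]
finger_gap: 0.0188
gripper_force: 30.0
```

Request:
{"api": "jog_arm", "payload": {
  "offsets": [0, 0, 0.001, 0, 0, 0, 0, 0, 0, 0.001, 0, 0, 0, 0, 0, 0, 0, 0, 0, 0, 0]
}}

```text
time_s: 7.68
tool_pos: [0.5277, 0.3239, 0.1007]
orientation: [[-0.914, 0.407, -0.0], [0.407, 0.914, -0.0], [0.0, -0.0, -1.0]]
wrist_force: [0.0, 0.1, -2.4]
finger_gap: 0.0187
gripper_force: 30.0
```

Request:
{"api": "jog_arm", "payload": {
  "offsets": [0, 0, 0.0007, 0, 0, 0, 0, 0, 0, 0.0005, 0, 0, 0, 0, 0, 0, 0, 0, 0, 0, 0]
}}

```text
time_s: 8.05
tool_pos: [0.5278, 0.3239, 0.0995]
orientation: [[-0.914, 0.407, -0.0], [0.407, 0.914, -0.0], [0.0, -0.0, -1.0]]
wrist_force: [0.6, 0.6, -1.7]
finger_gap: 0.018
gripper_force: 30.0
```

Request:
{"api": "jog_arm", "payload": {
  "offsets": [0, 0, 0.0005, 0, 0, 0, 0, 0, 0, 0, 0, 0, 0, 0]
}}

```text
time_s: 8.3
tool_pos: [0.5279, 0.3239, 0.0991]
orientation: [[-0.914, 0.407, 0.0], [0.407, 0.914, 0.0], [-0.0, 0.0, -1.0]]
wrist_force: [0.8, 0.5, -2.1]
finger_gap: 0.0187
gripper_force: 30.0
```

Request:
{"api": "jog_arm", "payload": {
  "offsets": [0, 0, 0.0005, 0, 0, 0, 0, 0, 0, 0, 0, 0, 0, 0]
}}

```text
time_s: 8.55
tool_pos: [0.528, 0.3239, 0.099]
orientation: [[-0.914, 0.407, 0.0], [0.407, 0.914, 0.0], [-0.0, 0.0, -1.0]]
wrist_force: [-1.4, -1.2, 1.9]
finger_gap: 0.019
gripper_force: 30.0
```

Request:
{"api": "jog_arm", "payload": {
  "offsets": [0, 0, 0.0005, 0, 0, 0, 0, 0, 0, 0, 0, 0, 0, 0]
}}

```text
time_s: 8.8
tool_pos: [0.5282, 0.324, 0.099]
orientation: [[-0.914, 0.407, 0.001], [0.407, 0.914, 0.0], [-0.001, 0.0, -1.0]]
wrist_force: [-2.5, -1.3, 5.2]
finger_gap: 0.0184
gripper_force: 30.0
```

Contact at z = 0.099, as predicted. Easing off slightly and opening.

Request:
{"api": "jog_arm", "payload": {
  "offsets": [0, 0, -0.0007, 0, 0, 0, 0, 0, 0, 0, 0, 0, 0, 0.019, 0, 0, 0, 0, 0, 0, 0.022, 0, 0, 0, 0, 0, 0, 0.028, 0, 0, 0, 0, 0, 0, 0.036, 0, 0, 0, 0, 0, 0, 0.046, 0, 0, 0, 0, 0, 0, 0.05, 0, 0, -0.01, 0, 0, 0, 0.05, 0, 0, -0.03, 0, 0, 0, 0.05, 0, 0, -0.05, 0, 0, 0, 0.05, 0, 0, -0.05, 0, 0, 0, 0.05, 0, 0, 0, 0, 0, 0, 0.05]
}}

```text
time_s: 10.3
tool_pos: [0.5307, 0.325, 0.2455]
orientation: [[-0.914, 0.407, 0.011], [0.407, 0.914, 0.004], [-0.008, 0.008, -1.0]]
wrist_force: [0.2, 0.1, 0.3]
finger_gap: 0.0503
gripper_force: 0.0
```

Run:
```python
from h import *
c=imaging.camera_model("wrist");s=manip.observe();im=imaging.capture("wrist");cv2.imwrite("pics/w5.png",im)
print(proj(c,[.528,.323,.119],True),proj(c,[.528,.323,.066],True))
cv2.imwrite("pics/w5z.png",cv2.resize(im[110:270,130:380],None,fx=3,fy=3,interpolation=2))
```

```text
[277.58318636 195.16800035] [277.96038964 183.51402456]
```

View pics/w5z.png

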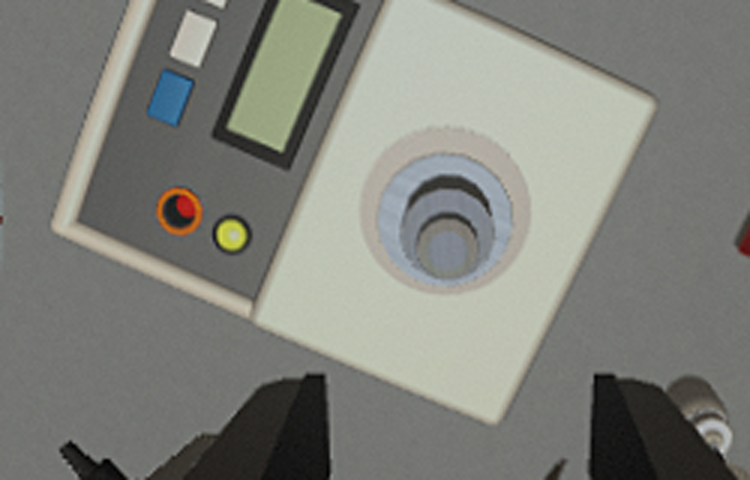

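The weight stands on the pan, centred and upright: the knob at zoomed (447,247) and the pan at (445,218) are aligned up to parallax. Going to the pencil.

Request:
{"api": "jog_arm", "payload": {
  "offsets": [0, -0.045, 0, 0, 0, 0, 0.05, 0, -0.05, 0, 0, 0, 0, 0.05, 0, -0.05, 0, 0, 0, 0, 0.05, 0, -0.05, 0, 0, 0, 0, 0.05, 0, -0.05, 0, 0, 0, 0, 0.05, 0, -0.05, 0, 0, 0, 0, 0.05, 0, -0.05, 0, 0, 0, 0, 0.05, -0.025, -0.05, 0, 0, 0, 0, 0.05, -0.035, -0.045, 0, 0, 0, 0, 0.05, -0.04, -0.035, 0, 0, 0, 0, 0.05, 0, 0, 0, 0, 0, 0, 0.05, 0, 0, 0, 0, 0, 0, 0.05]
}}

```text
time_s: 11.85
tool_pos: [0.4252, -0.1497, 0.2375]
orientation: [[-0.914, 0.407, -0.002], [0.407, 0.914, 0.002], [0.003, 0.001, -1.0]]
wrist_force: [0.2, -0.1, -0.4]
finger_gap: 0.0497
gripper_force: 0.0
```

Run:
```python
from h import *
c=imaging.camera_model("wrist");s=manip.observe();im=imaging.capture("wrist");cv2.imwrite("pics/w6.png",im);np.save("w6.npy",c,allow_pickle=True)
print(s["joints"])
for n,uv in(("w1",(81,248.3)),("w2",(168,240.7))): print(cast(np.load(n+".npy",allow_pickle=True).item(),uv,.044,True))
q=proj(c,[.43,-.163,.044],True);print(q,proj(c,[.43,-.163,.148],True))
x,y=(q-[125,100]).astype(int).clip(0); y=min(y,220);print(x,y)
cv2.imwrite("pics/w6z.png",cv2.resize(im[y:y+200,x:x+260],None,fx=3,fy=3,interpolation=2))
```

```text
[-3.48396850e+01 -1.08150564e+01  1.08562670e+02  1.99120619e-02
  8.24311229e+01 -1.00840117e+02]
[ 0.43047061 -0.16216901  0.044     ]
[ 0.429792   -0.16306159  0.044     ]
[272.98476747 192.55165744] [269.45927111 220.17998319]
147 92
```

View pics/w6z.png

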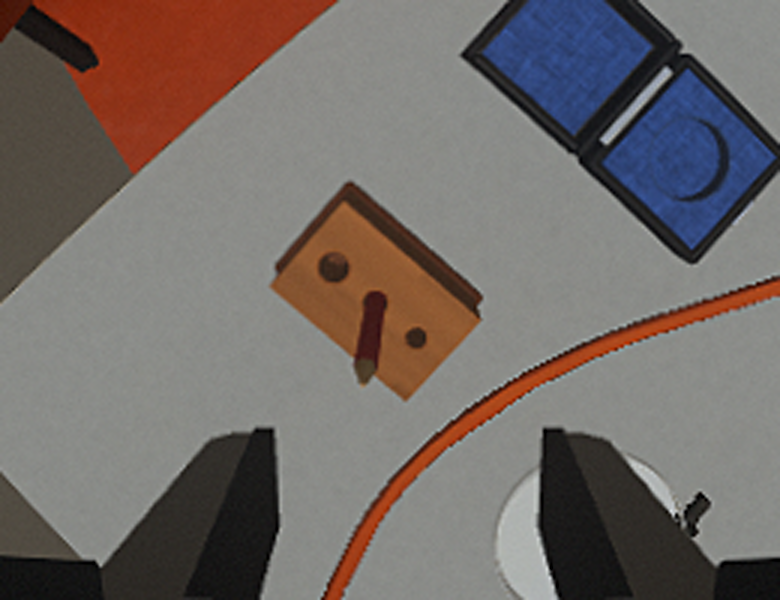

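The pencil's base is at (272,192) and its tip at (268,219), each within 1 px or so of the prediction for (.430,-.163). Descending and gripping.

Request:
{"api": "jog_arm", "payload": {
  "offsets": [-0.0094, -0.0112, 0.03, 0, 0, 0, 0.05, 0, 0, 0.045, 0, 0, 0, 0.05, 0, 0, 0.045, 0, 0, 0, 0.05, 0, 0, 0.035, 0, 0, 0, 0.05, 0, 0, 0.0155, 0, 0, 0, 0.05, 0, 0, 0, 0, 0, 0, 0.04, 0, 0, 0, 0, 0, 0, 0.03, 0, 0, 0, 0, 0, 0, 0.02, 0, 0, 0, 0, 0, 0, 0.012, 0, 0, 0, 0, 0, 0, 0.008, 0, 0, 0, 0, 0, 0, 0.004, 0, 0, 0, 0, 0, 0, 0]
}}

```text
time_s: 13.4
tool_pos: [0.4303, -0.165, 0.0686]
orientation: [[-0.914, 0.407, 0.0], [0.407, 0.914, -0.0], [-0.0, -0.0, -1.0]]
wrist_force: [-0.0, -0.6, 2.7]
finger_gap: 0.0066
gripper_force: 30.0
```

Request:
{"api": "jog_arm", "payload": {
  "offsets": [0, 0, 0, 0, 0, 0, 0, 0, 0, 0, 0, 0, 0, 0, 0, 0, 0, 0, 0, 0, 0]
}}

```text
time_s: 13.78
tool_pos: [0.4303, -0.165, 0.0685]
orientation: [[-0.914, 0.407, 0.0], [0.407, 0.914, -0.0], [-0.001, -0.0, -1.0]]
wrist_force: [-0.5, 0.0, 2.8]
finger_gap: 0.0065
gripper_force: 30.0
```

Request:
{"api": "jog_arm", "payload": {
  "offsets": [0, 0, -0.015, 0, 0, 0, 0, 0, 0, -0.03, 0, 0, 0, 0, 0, 0, -0.04, 0, 0, 0, 0, 0, 0, -0.04, 0, 0, 0, 0, 0.05, 0.02, 0, 0, 0, 0, 0, 0.05, 0.04, 0, 0, 0, 0, 0, 0, 0.04, 0, 0, 0, 0, 0, 0, 0.04, 0, 0, 0, 0, 0, 0, 0.04, 0, 0, 0, 0, 0, 0, 0.04, 0, 0, 0, 0, 0, 0, 0, 0, 0, 0, 0, 0, 0, 0, 0, 0, 0, 0, 0]
}}

```text
time_s: 15.28
tool_pos: [0.4284, 0.0753, 0.1934]
orientation: [[-0.914, 0.406, -0.001], [0.406, 0.914, -0.0], [0.001, -0.0, -1.0]]
wrist_force: [-0.5, 0.0, -0.3]
finger_gap: 0.0067
gripper_force: 30.0
```

Run:
```python
from h import *
s=manip.observe();c=imaging.camera_model("wrist");im=imaging.capture("wrist");cv2.imwrite("pics/w7.png",im);np.save("w7.npy",c,allow_pickle=True)
T=np.array(s["tool_pos"]);R=np.array(s["orientation"]);print(T,R.T@(np.array([.4845,.2265,.0435])-T))
F=T-[0,0,.0625];np.save("T7.npy",T);print(proj(c,F,True),proj(c,T,True))
cv2.imwrite("pics/w7z.png",cv2.resize(im[150:300,200:360],None,fx=4,fy=4,interpolation=2))
```

```text
[0.42842609 0.07534526 0.1934424 ] [0.01010033 0.16095043 0.14989231]
[281.60075168 218.54514954] [281.158362   251.78387266]
```

View pics/w7z.png

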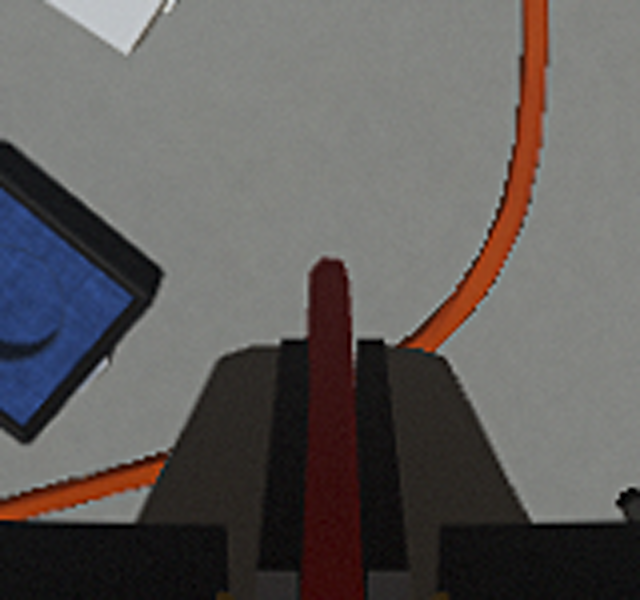

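The foot edge is at pixel (282,214.5) against the predicted (281.6,214.2), so the pencil hangs straight and along the tool axis. Moving over the ring at low height to compare the foot with the ring directly.

Request:
{"api": "jog_arm", "payload": {
  "offsets": [0.0101, 0.041, 0, 0, 0, 0, 0, 0, 0.04, 0.01, 0, 0, 0, 0, 0, 0.04, 0.025, 0, 0, 0, 0, 0, 0.025, 0.02, 0, 0, 0, 0, 0, 0.015, 0.005, 0, 0, 0, 0, 0, 0, 0, 0, 0, 0, 0, 0, 0, 0, 0, 0, 0, 0, 0, 0, 0, 0, 0, 0, 0]
}}

```text
time_s: 16.32
tool_pos: [0.4855, 0.226, 0.1342]
orientation: [[-0.913, 0.408, 0.001], [0.408, 0.913, 0.0], [-0.001, 0.001, -1.0]]
wrist_force: [-0.5, -0.4, -0.1]
finger_gap: 0.0068
gripper_force: 30.0
```

Run:
```python
from h import *
s=manip.observe();c=imaging.camera_model("wrist");im=imaging.capture("wrist");cv2.imwrite("pics/w8.png",im);np.save("w8.npy",c,allow_pickle=True)
T=np.array(s["tool_pos"]);R=np.array(s["orientation"])
F=T-[0,0,.0625]
H,S,V=cv2.split(cv2.cvtColor(im,cv2.COLOR_BGR2HSV))
m=((H>5)&(H<20)&(S>130)&(V>80)).astype(np.uint8)
q=proj(c,[*F[:2],.0435],True);print("F",F,proj(c,F,True),q)
k=np.zeros_like(m);a,b=q.astype(int);k[b-35:b+35,a-35:a+35]=m[b-35:b+35,a-35:a+35]
p=np.argwhere(k)[:,::-1].astype(float); w=np.array([cast(c,x,.0435,True)[:2] for x in p])
print(len(p),p.min(0),p.max(0),w.min(0),w.max(0))
# outer-edge pts: convex hull -> circle fit
hu=cv2.convexHull(w.astype(np.float32)*1000)[:,0]
from scipy.optimize import least_squares
r=least_squares(lambda v:np.hypot(*(hu-v[:2]).T)-v[2],[*hu.mean(0),10],loss="soft_l1",f_scale=.3);print("circle",r.x,r.cost)
g=np.array([*r.x[:2]/1000,.0435]);print("tool delta",R.T@(g-F))
cv2.imwrite("pics/w8z.png",cv2.resize(im[b-60:b+60,a-80:a+80],None,fx=5,fy=5,interpolation=2));print(a,b)
```

```text
F [0.48554435 0.22603162 0.07172692] [281.47402762 218.42286327] [281.58787682 208.1371227 ]
167 [270. 197.] [292. 217.] [0.47540136 0.21659426] [0.49409802 0.23536477]
circle [484.72128788 225.98788124   9.46446233] 0.10512081890682066
tool delta [ 0.00076811 -0.00039414  0.02822575]
281 208
```

View pics/w8z.png

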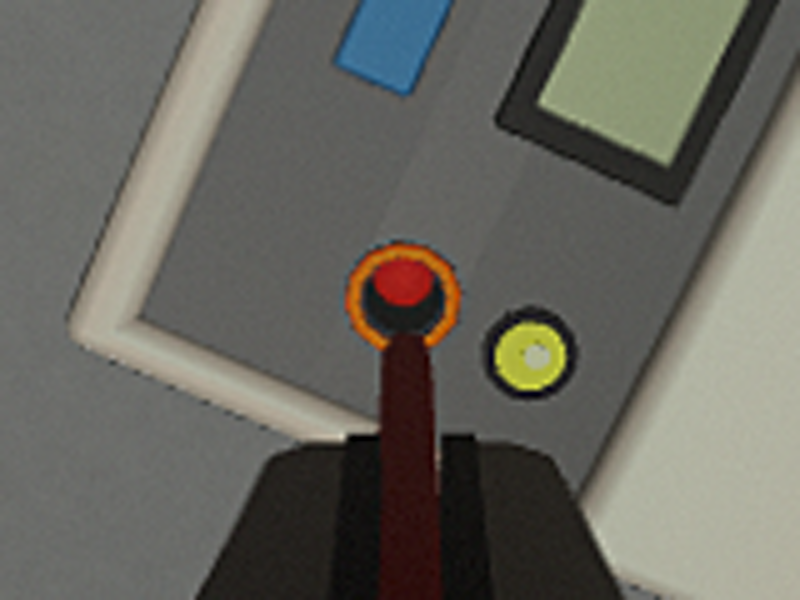

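The ring at zoomed (403,298) lies right under the foot at (405,335), off by only 0.8 mm. Entering the hole and stopping just above the key.

Request:
{"api": "jog_arm", "payload": {
  "offsets": [0.0008, -0.0004, 0.01, 0, 0, 0, 0, 0, 0, 0.01, 0, 0, 0, 0, 0, 0, 0.008, 0, 0, 0, 0, 0, 0, 0.005, 0, 0, 0, 0, 0, 0, 0.004, 0, 0, 0, 0, 0, 0, 0, 0, 0, 0, 0, 0, 0, 0, 0, 0, 0, 0]
}}

```text
time_s: 17.25
tool_pos: [0.4845, 0.2268, 0.0966]
orientation: [[-0.914, 0.407, 0.001], [0.407, 0.914, 0.0], [-0.0, 0.0, -1.0]]
wrist_force: [-0.1, -0.4, -0.7]
finger_gap: 0.0064
gripper_force: 30.0
```

Request:
{"api": "jog_arm", "payload": {
  "offsets": [0, 0, 0.003, 0, 0, 0, 0, 0, 0, 0.003, 0, 0, 0, 0, 0, 0, 0, 0, 0, 0, 0, 0, 0, 0, 0, 0, 0, 0]
}}

```text
time_s: 17.75
tool_pos: [0.4846, 0.2268, 0.0907]
orientation: [[-0.914, 0.407, 0.001], [0.407, 0.914, 0.0], [-0.001, 0.0, -1.0]]
wrist_force: [0.2, -1.0, 3.0]
finger_gap: 0.0067
gripper_force: 30.0
```

Request:
{"api": "jog_arm", "payload": {
  "offsets": [0, 0, 0.0015, 0, 0, 0, 0, 0, 0, 0, 0, 0, 0, 0, 0, 0, 0, 0, 0, 0, 0]
}}

```text
time_s: 18.12
tool_pos: [0.4845, 0.2267, 0.089]
orientation: [[-0.914, 0.407, 0.001], [0.407, 0.914, 0.0], [-0.001, 0.0, -1.0]]
wrist_force: [-0.0, 0.2, 3.7]
finger_gap: 0.0067
gripper_force: 30.0
```

Request:
{"api": "jog_arm", "payload": {
  "offsets": [0, 0, 0.001, 0, 0, 0, 0, 0, 0, 0, 0, 0, 0, 0, 0, 0, 0, 0, 0, 0, 0]
}}

```text
time_s: 18.5
tool_pos: [0.4845, 0.2267, 0.088]
orientation: [[-0.914, 0.407, 0.001], [0.407, 0.914, 0.0], [-0.0, 0.0, -1.0]]
wrist_force: [1.0, 0.9, 4.7]
finger_gap: 0.0065
gripper_force: 30.0
```

Force follows the spring curve and is near full travel. A little more to reach the stop.

Request:
{"api": "jog_arm", "payload": {
  "offsets": [0, 0, 0.0007, 0, 0, 0, 0, 0, 0, 0, 0, 0, 0, 0, 0, 0, 0, 0, 0, 0, 0]
}}

```text
time_s: 18.88
tool_pos: [0.4847, 0.2268, 0.0879]
orientation: [[-0.914, 0.407, 0.001], [0.407, 0.914, 0.0], [-0.001, 0.0, -1.0]]
wrist_force: [-0.5, 0.3, 7.9]
finger_gap: 0.0063
gripper_force: 30.0
```

Request:
{"api": "jog_arm", "payload": {
  "offsets": [0, 0, 0.0007, 0, 0, 0, 0, 0, 0, 0, 0, 0, 0, 0, 0, 0, 0, 0, 0, 0, 0, 0, 0, 0, 0, 0, 0, 0]
}}

```text
time_s: 19.38
tool_pos: [0.4849, 0.2268, 0.0877]
orientation: [[-0.914, 0.407, 0.001], [0.407, 0.914, 0.0], [-0.001, 0.001, -1.0]]
wrist_force: [-2.4, -0.2, 11.9]
finger_gap: 0.0066
gripper_force: 30.0
```

The key is against its stop: the force jumped to 12 N while the position stalled at the predicted height. Handing in.

```bash
python3 -c "
from station import manip, imaging
print(manip.hand_in())"
```

```text
the job is handed in; nothing more can be done
None
```

The job is handed in with no verdict returned: the weight was left standing on the pan and the still-gripped pencil holds the key on its stop at about 12 N (19.4 s used; weight last seen before I fetched the pencil), but I viewed 13 pictures, over the limit of 10.

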